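# Clear the catch tray and index the check standard into the photometer beam

### The job

Get the photometer ready for its check reading: take the two measured cells out of the steel catch tray and lay them gently in the grey tote with the cell already there, all lying flat on its floor with their filler necks up, and push the sample carrier along its rail until the cell with the blue ends has clicked into its station in the beam, between the lamp window and the detector head. Leave the cells on the carrier in their cradles, and do not knock the photometer or shift anything else on the bench.

Things in the scene. Friction and masses are not known exactly. Their poses are not given: they have to be found in the camera images.
- feeder: Photometer with its feed rail, fixed. Origin: on the table under the rail's centreline; y along the rail in feed direction, x across it, away from the robot. In mm: rail y -245 to 205, 48 high. White lamp housing beyond the rail: x 75 to 310, y -60 to 280, 128 high. Detector head on the near side: x -125 to -75, y 13 to 57, 112 high. A thin sloping chute plate leads to the catch tray.
- beam (a point): Middle of the light beam: feeder y = 35 mm, 76 mm above the table. The beam runs along the feeder's x from the lamp window to the detector head. A cell on the carrier is in the beam when its tube axis lies on this line. A spring ball under it clicks into a notch below each cradle: it pulls the carrier in from about 4 mm either side and holds it within 1 mm.
- carrier: Carrier plate, slides only along the rail: 126 mm across, y from -115 to 80. Three cradles across it at y = -46, 0, 46, each with a station (click). Origin: floor of the middle cradle, 62 mm above the table; axes as the feeder's. Starts 49 to 104 mm on the -y side of the first station. About 6 N takes it out of a notch, 2 N slides it between. No hard stop at a station: it can be overshot.
- handle (a point): Middle of the carrier's bow handle: a level bar along x, 15 mm in diameter, black grip 70 mm long, 125 mm above the table, at the trailing (-y) end: 105 mm behind the carrier's origin (y) and 63 mm above it, on two 12 mm posts 90 mm apart. The nearest cell flange begins 45 mm in front of it; those cells' necks reach 112 mm above the table.
- standard: Check standard, a long-path glass cell with BLUE ends and a blue stopper, lying in one of the carrier's cradles (which one varies; 1 mm play). Tube 22 mm thick along its x; 110 mm long over two square flanges 28 x 28 x 10 that keep it from rolling; filler neck with stopper (17 mm thick) up to 50 mm. Origin: underside, middle; tube axis 14 mm above it; z up with the neck up. 0.16 kg.
- fresh_a: Same glass cell in shape, size and frame as standard, but with dark steel ends and a white stopper. One of the two others on the carrier.
- fresh_b: Same glass cell in shape, size and frame as standard, but with dark steel ends and a white stopper. The other one on the carrier.
- measured_a: Same glass cell in shape, size and frame as standard, but with bright steel ends and a white stopper. A measured cell lying in the catch tray, neck up.
- measured_b: Same glass cell in shape, size and frame as standard, but with bright steel ends and a white stopper. The second measured cell in the catch tray, neck up.
- washed: Same glass cell in shape, size and frame as standard, but with bright steel ends and a white stopper. The cell that already lies in the tote, neck up, roughly along the tote's x axis, at any tote y from -70 to 70 mm.
- catch_tray: Steel catch tray, open, fixed at the foot of the chute on the near side of the rail: 172 x 192 mm (x, y), walls 34 mm high and 4 mm thick, floor 4 mm thick. Origin: centre of its underside.
- tote: Grey plastic tote, open, standing loose on the bench (1.2 kg): 168 x 224 mm (x, y), walls 48 mm high and 4 mm thick, floor 4 mm thick. Origin: centre of its underside.
- wash_bottle: White bottle with red cap, 64 mm in diameter, 170 mm tall, standing beyond the rail. Origin under its centre. Bystander.
- beaker: Glass beaker, 72 mm in diameter, 85 mm tall, on the bench between tote and catch tray. Origin under its centre. Bystander.
- amber_bottle: Amber bottle, 72 mm in diameter, 130 mm tall, beyond the left end of the rail. Origin under its centre. Bystander.
- tissue_box: White and green box, 70 x 50 x 90 mm, standing beyond the right end of the rail. Origin under its centre. Bystander.
- tip_box: Blue box with clear lid, 85 x 120 x 62 mm, at the left. Origin under its centre. Bystander.
Not all that is in view belongs to the job. Leave any green, orange or purple look-alike of the standard alone.

How it is judged:
At the end, for the whole second after the job is handed in: Blue-ended cell within 4 mm of the beam along the rail, carrier at rest, its three cells seated (8 mm lengthwise, 4 mm in height, 0.12 rad). Both measured cells and the washed one at rest in the tote, flat on its floor (not on each other or a wall: origin under 12 mm up), necks up to 0.15 rad (y of standard in the frame of beam between -0.004 and 0.004 m and x of standard in the frame of carrier between -0.008 and 0.008 m and z of standard in the frame of carrier between -0.004 and 0.004 m and angle between each of standard, fresh_a, fresh_b's own z axis and vertical below 0.12 rad and x of fresh_a in the frame of carrier between -0.008 and 0.008 m and z of fresh_a in the frame of carrier between -0.004 and 0.004 m and x of fresh_b in the frame of carrier between -0.008 and 0.008 m and z of fresh_b in the frame of carrier between -0.004 and 0.004 m and linear speed of carrier below 0.01 m/s and x of measured_a in the frame of tote between -0.08 and 0.08 m and y of measured_a in the frame of tote between -0.108 and 0.108 m and z of measured_a in the frame of tote between -0.002 and 0.012 m and angle between each of measured_a, measured_b, washed's own z axis and vertical below 0.15 rad and linear speed of each of measured_a, measured_b, washed below 0.02 m/s and x of measured_b in the frame of tote between -0.08 and 0.08 m and y of measured_b in the frame of tote between -0.108 and 0.108 m and z of measured_b in the frame of tote between -0.002 and 0.012 m and x of washed in the frame of tote between -0.08 and 0.08 m and y of washed in the frame of tote between -0.108 and 0.108 m and z of washed in the frame of tote between -0.002 and 0.012 m); the robot touches nothing.
It fails at once if a bystander is shifted by more than 20 mm or tipped (distance of any of wash_bottle, beaker, amber_bottle, tissue_box, tip_box from where it was at the start of the episode above 0.02 m or angle between any of wash_bottle, beaker, amber_bottle, tissue_box, tip_box's own z axis and vertical above 0.35 rad).
It fails at once if the photometer, its detector head or rail is hit with more than 30 N (contact force between any of the arm, the fingers and feeder above 30 N).
It fails at once if a measured cell is let fall from more than about 25 mm or flung (over 0.7 m/s out of the fingers) ((linear speed of measured_a above 0.7 m/s and contact force between the fingers and measured_a below 0.05 N) or (linear speed of measured_b above 0.7 m/s and contact force between the fingers and measured_b below 0.05 N)).
It also fails if it takes over 72 s, if anything falls off the work surface, if the arm or the gripper's body presses on something with over 40 N, if the wrist force passes 120 N, or if a joint passes its speed limit or range.

### The arm

A 7-joint arm with a two-finger parallel gripper is mounted at the origin on the work surface. World frame = base frame: x ahead of the robot, y to its left, z up, the work surface at z = 0. Lengths are in m, angles in rad, forces in N, time in s.
With the tool pointing down it reaches from about 0.425 to 0.925 m from the base axis. Payload 6.8 kg.
Tool frame: the origin (TCP) lies midway between the tips of the shut fingers; the grasp point (between the pads) lies 19 mm behind it; z points along the fingers, y is the line along which they close (so a half turn about z gives the same grasp; the last joint's range is limited). The gripper opens to 85 mm and grips with 20 to 120 N. Pads are 22 mm wide; open, the fingers measure 114 mm over their backs; the gripper's body (76 mm by 85 mm) begins 54 mm behind the grasp point. The pads swing forward as they close: fully open they stand 13 mm farther back than shut.
Start: joints at [1.195, 0.477, 0.022, 1.555, -0.011, 1.109, -0.083], TCP at [0.179, -0.651, 0.231] pointing down, gripper open.
Joint ranges: [-2.96, 2.96], [-0.34, 2.1], [-1.41, 1.46], [0.24, 2.44], [-1.37, 4.51], [0.17, 1.92], [-2.96, 2.96]. Speed limits (rad/s): [2.39, 2.39, 3.14, 3.14, 3.14, 3.14, 3.14].

### API

Orientations are given as a rotation vector (axis times angle).
In Python, from bench import status, vision, r gives the robot as it stands. The module is installed in compiled form; this text tells all that it offers.
- The arm moves only by the shell command python3 -m handwheel 'ROWS' [OPENING] [FORCE]. ROWS is JSON, a list of rows, each an object with "dp": the shift along the tool's x, y, z in m, a list of three; "delta_rot": the turn, a rotation vector about the tool's x, y, z in rad, a list of three. In form: [{"dp": [x, y, z], "delta_rot": [rx, ry, rz]}, ...]. A call has 1 to 12 rows; each row is the pose to reach, as a shift and turn from the pose commanded when the call began, along the tool's axes at that moment; what a row does not reach only later rows make up. A row lasts 1/8 s, in which the tool goes at most 62.5 mm and 10.7 degrees, less where a joint would pass 70% of its speed; a pose out of reach is approached as far as the arm can. A call with a gripper value outside its range is refused whole. OPENING is the opening, from 0 (shut) to 1 (fully open), set as the call begins (- or left out, the last holds). The fingers move at their own pace and stop on an object; FORCE is the grip in N (left out, the last holds). Time passes only in rows, so rows that repeat a pose let the fingers close. It gives the time, the measured TCP pose, the force, the opening and the grip force at its end, in the units of the state.
- status.get_obs(): the state, without advancing time (a new reading comes with each control period).
- vision.grab_frame(name): name is "scene" or "top" or "wrist"; returns a dict with "img" (480x640x3 uint8, blue, green, red), "fovy" (degrees; the focal length in pixels is half the picture's height over the tangent of half this angle, whatever the lens; pixels are square), "cx", "cy" (the principal point, pixels), "world_from_camera" (4x4, takes a point from camera to world coordinates). Camera axes: x right, y up, looking along -z (the intrinsics and any distortion apply to the point x, -y, -z); pixel columns grow to the right and rows downward; lengths in m; the calibration is good to about 2 mm. A picture is of the moment at which its call begins. There is no depth.
- r.hand_in(): hands the job in; it is judged then, once.
The state is a dict: "clock": time; "joints": joint angles; "qvel": joint speeds; "tau": joint torques, N m; "tcp_pos": TCP position; "orientation": TCP orientation; "contact_force": force on the tool from outside, world axes, zero at the start; "moment": the same for the moment, N m; "grip_width": finger opening in m; "gripper_force": force on a finger pad.
Only numpy, scipy, OpenCV 4.12 (cv2) and the standard library are available. Lean on these libraries where they do the work, as an engineer would, in place of code of your own. Each camera call takes 0.05 s, during which the arm holds its last target. There are 200 camera calls.

## Working session

There is one attempt and no reset: what is moved stays moved. The work goes in short steps, Python scripts to look and compute and a shell command to move; the robot and the scene stay as the last step left them, time stands still between calls to the robot, and variables do not carry over. Pictures are saved under pics/ and viewed, at most 12 in all, crops included, and the job is handed in when it is done.

```bash
mkdir -p pics; python3 - <<'E'
from bench import status, vision
import cv2,pickle,numpy as np
o=status.get_obs();print({k:np.round(v,3) for k,v in o.items()})
for n in ("top","scene"):
    f=vision.grab_frame(n);pickle.dump(f,open(n+'.pkl','wb'));cv2.imwrite(f'pics/{n}0.png',f['img'])
    print(n,f.keys(),f['fovy'],f['cx'],f['cy'],np.round(f['world_from_camera'],3), {k:v for k,v in f.items() if k not in('img','world_from_camera')})
E
```

```text
{'clock': np.float64(0.0), 'joints': array([ 1.195,  0.478,  0.022,  1.556, -0.012,  1.109, -0.083]), 'qvel': array([ 0.   , -0.001, -0.001,  0.   , -0.   , -0.001,  0.001]), 'tau': array([ 1.0000e-03, -5.9645e+01,  1.6080e+00, -2.8120e+01,  1.3000e-02,
        9.0000e-03, -0.0000e+00]), 'tcp_pos': array([ 0.178, -0.65 ,  0.23 ]), 'orientation': array([-3.112e+00, -4.190e-01,  1.000e-03]), 'contact_force': array([-0.203, -0.97 ,  0.476]), 'moment': array([-0.006, -0.018, -0.002]), 'gripper_force': np.float64(0.0), 'grip_width': np.float64(0.085)}
top dict_keys(['img', 'fovy', 'cx', 'cy', 'world_from_camera']) 55.26376052098495 316.5623904524744 234.56938785427795 [[ 0.01   0.982 -0.188  0.344]
 [-0.999  0.016  0.029  0.028]
 [ 0.032  0.187  0.982  0.987]
 [ 0.     0.     0.     1.   ]] {'fovy': 55.26376052098495, 'cx': 316.5623904524744, 'cy': 234.56938785427795}
scene dict_keys(['img', 'fovy', 'cx', 'cy', 'world_from_camera']) 53.30793038861966 319.70647934333823 238.75072893533877 [[ 0.276 -0.623  0.732  1.22 ]
 [ 0.961  0.175 -0.214 -0.214]
 [ 0.005  0.763  0.647  0.724]
 [ 0.     0.     0.     1.   ]] {'fovy': 53.30793038861966, 'cx': 319.70647934333823, 'cy': 238.75072893533877}
```

View pics/top0.png

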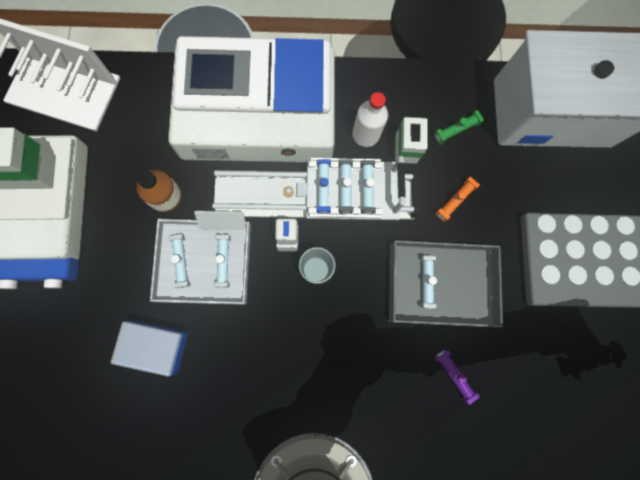

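View pics/scene0.png

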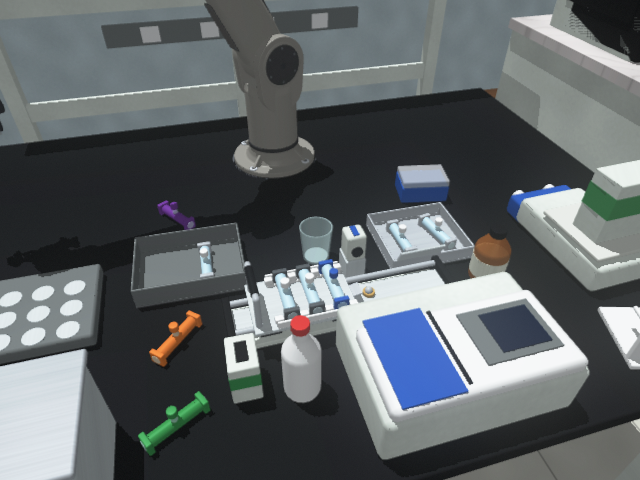

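The top view shows these candidates for the measured cells:
- two bright-ended cells in the catch tray at (180,260) and (222,260)
- the washed cell in the tote at (429,280)
- fresh cells on the carrier at (346,187) and (369,187)
- look-alikes in green (459,127), orange (458,199) and purple (458,377)

The blue-ended standard is at (323,185), in the leading cradle. The handle is at (403,192). I choose the two cells in the tray, and will measure them next.

```bash
cat > h.py <<'E'
import numpy as np,cv2
def ray(f,u,v):
    F=240/np.tan(np.radians(f['fovy'])/2); T=f['world_from_camera']
    d=np.array([(u-f['cx'])/F,-(v-f['cy'])/F,-1.]); return T[:3,3],T[:3,:3]@d
def plane(f,u,v,z):
    o,d=ray(f,u,v); return (o+d*(z-o[2])/d[2])[:3]
def proj(f,p):
    F=240/np.tan(np.radians(f['fovy'])/2); T=f['world_from_camera']
    c=T[:3,:3].T@(np.array(p)-T[:3,3]); return f['cx']+F*c[0]/-c[2], f['cy']-F*c[1]/-c[2]
def blobs(img,lo,hi,amin=30):
    m=cv2.inRange(cv2.cvtColor(img,cv2.COLOR_BGR2HSV),np.array(lo),np.array(hi))
    return [(c,cv2.minAreaRect(c)) for c in cv2.findContours(m,cv2.RETR_EXTERNAL,cv2.CHAIN_APPROX_NONE)[0] if cv2.contourArea(c)>amin]
E
python3 - <<'E'
import pickle; from h import *
f=pickle.load(open('top.pkl','rb'))
for c,r in blobs(f['img'],(85,25,130),(110,140,255)):
    print('tube',np.round(r[0]),np.round(r[1]),round(r[2]),np.round(plane(f,*r[0],.02),3))
for c,r in blobs(f['img'],(108,120,60),(128,255,255),8):
    print('blue',np.round(r[0]),np.round(r[1]),np.round(plane(f,*r[0],.08),3))
for n,z,ps in (('tray rim',.034,[(155,220),(249,220),(246,304),(150,302)]),('tote rim',.048,[(393,241),(501,245),(503,327),(388,323)]),
  ('handle',.125,[(403,178),(407,210)]),('railtop',.048,[(215,171),(213,206)]),('dethead',.112,[(278,221),(297,220)])):
    print(n,[list(np.round(plane(f,*p,z)[:2],3)) for p in ps])
i=cv2.resize(f['img'][140:340,130:520],None,fx=2,fy=2,interpolation=cv2.INTER_CUBIC);cv2.imwrite('pics/c1.png',i)
E
```

```text
tube [147. 349.] [60. 44.] 13 [0.288 0.34  0.02 ]
tube [429. 292.] [22. 10.] 90 [ 0.409 -0.239  0.02 ]
tube [428. 269.] [18.  9.] 90 [ 0.458 -0.24   0.02 ]
tube [314. 269.] [22. 24.] 22 [0.456 0.004 0.02 ]
tube [222. 260.] [11. 43.] 2 [0.47  0.199 0.02 ]
tube [179. 260.] [43. 11.] 83 [0.47  0.289 0.02 ]
tube [368. 186.] [43. 11.] 90 [ 0.641 -0.111  0.02 ]
tube [345. 185.] [11. 43.] 1 [ 0.642 -0.062  0.02 ]
tube [323. 188.] [50. 14.] 90 [ 0.633 -0.013  0.02 ]
blue [179. 354.] [ 7. 45.] [0.282 0.261 0.08 ]
blue [ 38. 269.] [77. 21.] [0.439 0.543 0.08 ]
blue [286. 228.] [13.  3.] [0.529 0.064 0.08 ]
blue [323. 208.] [12.  5.] [ 0.572 -0.011  0.08 ]
blue [324. 182.] [7. 6.] [ 0.629 -0.013  0.08 ]
blue [324. 162.] [ 3. 11.] [ 0.672 -0.011  0.08 ]
blue [536. 138.] [ 7. 32.] [ 0.734 -0.465  0.08 ]
blue [299.  75.] [48. 71.] [0.868 0.044 0.08 ]
tray rim [[np.float64(0.552), np.float64(0.341)], [np.float64(0.555), np.float64(0.144)], [np.float64(0.379), np.float64(0.143)], [np.float64(0.381), np.float64(0.338)]]
tote rim [[np.float64(0.513), np.float64(-0.16)], [np.float64(0.508), np.float64(-0.388)], [np.float64(0.338), np.float64(-0.381)], [np.float64(0.344), np.float64(-0.146)]]
handle [[np.float64(0.625), np.float64(-0.167)], [np.float64(0.56), np.float64(-0.173)]]
railtop [[np.float64(0.658), np.float64(0.218)], [np.float64(0.581), np.float64(0.218)]]
dethead [[np.float64(0.537), np.float64(0.078)], [np.float64(0.54), np.float64(0.041)]]
```

View pics/c1.png

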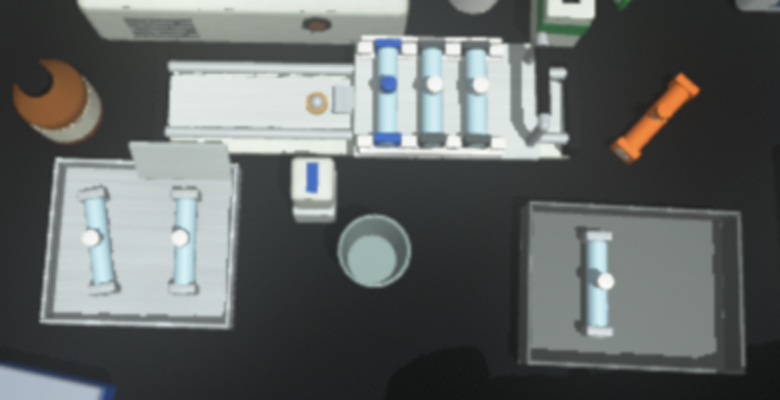

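The crop confirms that the tray cells have bright steel ends and that the blue-ended cell leads on the carrier. I'll go above the handle first and align the tool with the world axes.

```bash
python3 -m handwheel '[{"dp":[0.05,-0.03,-0.04],"delta_rot":[0,0,0.06]},{"dp":[0.1,-0.06,-0.07],"delta_rot":[0,0,0.12]},{"dp":[0.526,-0.333,-0.07],"delta_rot":[0,0,0.267]},{"dp":[0.526,-0.333,-0.07],"delta_rot":[0,0,0.267]},{"dp":[0.526,-0.333,-0.07],"delta_rot":[0,0,0.267]},{"dp":[0.526,-0.333,-0.07],"delta_rot":[0,0,0.267]},{"dp":[0.526,-0.333,-0.07],"delta_rot":[0,0,0.267]},{"dp":[0.526,-0.333,-0.07],"delta_rot":[0,0,0.267]},{"dp":[0.526,-0.333,-0.07],"delta_rot":[0,0,0.267]},{"dp":[0.526,-0.333,-0.07],"delta_rot":[0,0,0.267]},{"dp":[0.526,-0.333,-0.07],"delta_rot":[0,0,0.267]},{"dp":[0.526,-0.333,-0.07],"delta_rot":[0,0,0.267]}]' 0.5 40
python3 - <<'E'
from bench import status, vision
import cv2,pickle,numpy as np
o=status.get_obs();print(o['clock'],o['tcp_pos'],o['orientation'],o['joints'],o['grip_width'])
f=vision.grab_frame('wrist');pickle.dump(f,open('w1.pkl','wb'));cv2.imwrite('pics/w1.png',f['img']);print(f['fovy'],f['world_from_camera'])
E
```

```text
clock: 1.6
tcp_pos: [0.5979, -0.1898, 0.3006]
orientation: [-3.141, -0.005, 0.002]
contact_force: [-1.0, 0.0, 0.2]
grip_width: 0.0425
gripper_force: 0.0
1.6 [ 0.59787624 -0.18980055  0.30064903] [-3.14136555e+00 -4.63754129e-03  1.83331879e-03] [ 0.35497925  0.35459298 -0.19498347  1.58083204  0.07182491  1.21438755
 -1.42117415] 0.042466484224189194
59.43639381961783 [[ 4.28744468e-03  9.50339112e-01  3.11186744e-01  6.77796963e-01]
 [-9.99990725e-01  4.20203977e-03  9.44905840e-04 -1.89550339e-01]
 [-4.09638098e-04 -3.11187909e-01  9.50348314e-01  4.42677686e-01]
 [ 0.00000000e+00  0.00000000e+00  0.00000000e+00  1.00000000e+00]]
```

View pics/w1.png

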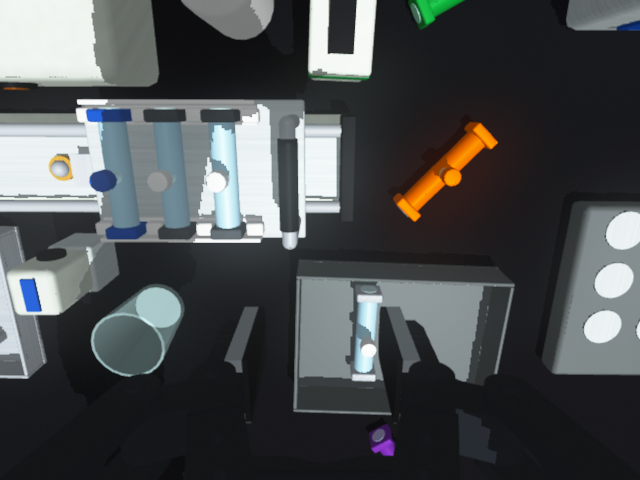

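Wrist view: the black handle grip runs from (288,137) to (288,230). The blue cell's ends are at (109,115) and (126,230), the detector head is near (45,290), and the spring ball is at (60,167).

```bash
python3 - <<'E'
import pickle; from h import *
f=pickle.load(open('w1.pkl','rb')); g=pickle.load(open('top.pkl','rb'))
P=lambda n,p,z,ff=f:print(n,np.round(plane(ff,*p,z),4))
P('bar far',(288,137),.13);P('bar near',(288,230),.13)
for z in (.048,.055): P('ball',(60,167),z); P('ball top',(289,191),z,g)
for c,r in blobs(f['img'],(108,120,60),(128,255,255),20): print('blue',np.round(r[0],1),np.round(r[1],1),np.round(plane(f,*r[0],.09),4),np.round(plane(f,*r[0],.112),4))
for n,p in (('det label',(286,228)),): P(n,p,.112,g)
P('det label w',(30,295),.11); P('railend',(341,125),.048);P('railend',(341,203),.048);
for c,r in blobs(f['img'],(85,25,150),(110,140,255),100): print('tube',np.round(r[0]),np.round(r[1]),np.round(plane(f,*r[0],.03),4))
print('tote rim',[np.round(plane(f,*p,.048)[:2],3) for p in [(298,262),(513,284),(295,412)]])
E
```

```text
bar far [ 0.6559 -0.165   0.13  ]
bar near [ 0.5859 -0.1636  0.13  ]
ball [0.622  0.0547 0.048 ]
ball top [0.6168 0.06   0.048 ]
ball [0.623  0.0503 0.055 ]
ball top [0.6147 0.0597 0.055 ]
blue [ 30.2 295. ] [35.3 14.7] [0.5108 0.0783 0.09  ] [0.5212 0.0616 0.112 ]
blue [126.4 231.6] [15.3 41.4] [ 0.572  -0.0188  0.09  ] [ 0.5786 -0.0295  0.112 ]
blue [102.8 180.4] [20.2 25.9] [ 0.6169 -0.0052  0.09  ] [ 0.6207 -0.0167  0.112 ]
blue [108. 115.] [12. 44.] [ 0.6696 -0.0177  0.09  ] [ 0.6702 -0.0285  0.112 ]
blue [628.   25.5] [ 9. 22.] [ 0.736  -0.4202  0.09  ] [ 0.7324 -0.4058  0.112 ]
det label [0.5235 0.062  0.112 ]
det label w [0.5202 0.0633 0.11  ]
railend [ 0.6609 -0.2068  0.048 ]
railend [ 0.5889 -0.2081  0.048 ]
tube [364. 354.] [35. 18.] [ 0.4101 -0.2382  0.03  ]
tube [368. 321.] [38. 20.] [ 0.4526 -0.2411  0.03  ]
tube [141. 335.] [ 71. 100.] [0.4342 0.0106 0.03  ]
tube [172. 202.] [51. 11.] [ 0.5856 -0.0394  0.03  ]
tube [117. 198.] [44. 10.] [0.5889 0.0147 0.03  ]
tube [224. 175.] [106.  26.] [ 0.612  -0.0941  0.03  ]
tube [165. 147.] [48.  8.] [ 0.6393 -0.0388  0.03  ]
tube [107. 152.] [28. 59.] [0.6341 0.0182 0.03  ]
tote rim [array([ 0.528, -0.166]), array([ 0.505, -0.385]), array([ 0.346, -0.16 ])]
```

```bash
python3 -m handwheel '[{"dp":[0.023,-0.025,0.02],"delta_rot":[0,0,0]},{"dp":[0.023,-0.025,0.08],"delta_rot":[0,0,0]},{"dp":[0.023,-0.025,0.13],"delta_rot":[0,0,0]},{"dp":[0.023,-0.025,0.17],"delta_rot":[0,0,0]},{"dp":[0.023,-0.025,0.197],"delta_rot":[0,0,0]},{"dp":[0.023,-0.025,0.197],"delta_rot":[0,0,0]}]' 0.5 40
python3 -m handwheel '[{"dp":[0,0,0],"delta_rot":[0,0,0]},{"dp":[0,0,0],"delta_rot":[0,0,0]},{"dp":[0,0,0],"delta_rot":[0,0,0]},{"dp":[0,0,0],"delta_rot":[0,0,0]}]' 0 40
```

```text
clock: 2.4
tcp_pos: [0.6177, -0.1683, 0.1022]
orientation: [3.141, -0.004, -0.008]
contact_force: [0.3, 0.8, 0.8]
grip_width: 0.0429
gripper_force: 0.0
clock: 2.9
tcp_pos: [0.6214, -0.1664, 0.1062]
orientation: [3.14, 0.001, 0.003]
contact_force: [-2.3, -0.4, 6.4]
grip_width: 0.0135
gripper_force: 39.3
```

```bash
python3 -m handwheel '[{"dp":[0,-0.01,0],"delta_rot":[0,0,0]},{"dp":[0,-0.025,0],"delta_rot":[0,0,0]},{"dp":[0,-0.04,0],"delta_rot":[0,0,0]},{"dp":[0,-0.052,0],"delta_rot":[0,0,0]},{"dp":[0,-0.06,0],"delta_rot":[0,0,0]},{"dp":[0,-0.066,0],"delta_rot":[0,0,0]},{"dp":[0,-0.066,0],"delta_rot":[0,0,0]},{"dp":[0,-0.066,0],"delta_rot":[0,0,0]}]'
python3 - <<'E'
from bench import status, vision
import cv2,pickle,numpy as np
o=status.get_obs();print(o['clock'],o['tcp_pos'],o['contact_force'])
fs={n:vision.grab_frame(n) for n in('top','wrist','scene')};pickle.dump(fs,open('p2.pkl','wb'))
cv2.imwrite('pics/p2.png',np.hstack([cv2.resize(fs['top']['img'][150:250,255:355],(400,400),interpolation=2),cv2.resize(fs['wrist']['img'],(400,300))[:, :][:300].repeat(1,0) if 0 else cv2.copyMakeBorder(cv2.resize(fs['wrist']['img'],(400,300)),0,100,0,0,0)]))
E
```

```text
clock: 3.9
tcp_pos: [0.6215, -0.1001, 0.1062]
orientation: [3.141, 0.001, 0.003]
contact_force: [-2.3, -0.6, 7.7]
grip_width: 0.0136
gripper_force: 39.6
3.9 [ 0.6214555  -0.10014844  0.10618537] [-2.3374407  -0.60676759  7.6899194 ]
```

View pics/p2.png

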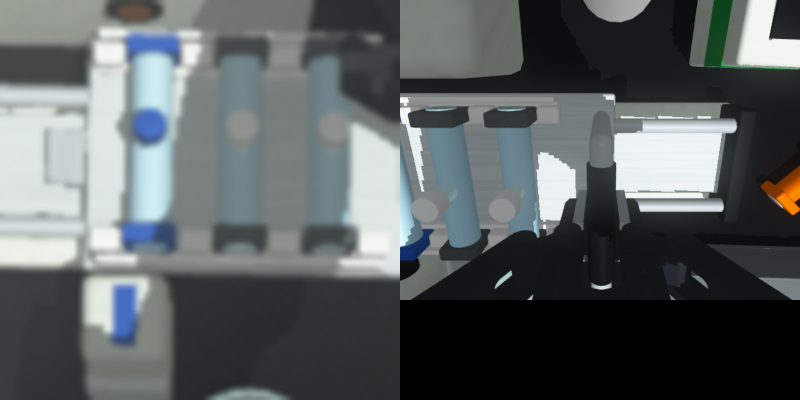

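The crop shows the blue flanges at about (153,45) and (150,237), the lamp window at (135,8) and the detector label at (123,312). The cell is still a little short of the beam.

```bash
python3 - <<'E'
import pickle; from h import *
fs=pickle.load(open('p2.pkl','rb'));g=fs['top']
print('window',plane(g,255+135/4,152,.076)); print(proj(g,(.695,.06,.076)))
for c,r in blobs(g['img'],(108,120,60),(128,255,255),6):
    u,v=r[0]
    if 250<u<360: print(np.round(r[0],1),[np.round(plane(g,u,v,z)[:2],4) for z in (.076,.09,.112)])
s=fs['scene']
for c,r in blobs(s['img'],(108,120,60),(128,255,255),6):
    u,v=r[0]
    if 250<u<420 and v<310: print('scene',np.round(r[0],1),np.round(r[1],1),[np.round(plane(s,u,v,z)[:2],4) for z in (.076,.09,.112)])
print('head top edges',[plane(g,255+x/4,150+320/4,.112)[:2] for x in (83,170)])
E
```

```text
window [0.69319861 0.06134571 0.076     ]
(np.float64(289.41238816401136), np.float64(151.19719481953757))
[286. 228.] [array([0.5309, 0.0634]), array([0.528 , 0.0629]), array([0.5235, 0.062 ])]
[291.5 208. ] [array([0.5727, 0.0531]), array([0.5692, 0.0528]), array([0.5637, 0.0522])]
[292. 181.] [array([0.6302, 0.0533]), array([0.6258, 0.0529]), array([0.6189, 0.0523])]
[292.6 160.6] [array([0.6746, 0.053 ]), array([0.6695, 0.0526]), array([0.6615, 0.052 ])]
[298.7  74.8] [array([0.8699, 0.0436]), array([0.8618, 0.0434]), array([0.8491, 0.043 ])]
scene [374.3 293.7] [ 8.2 14.8] [array([0.6644, 0.054 ]), array([0.6764, 0.0482]), array([0.6953, 0.0391])]
scene [366.  266.5] [9. 8.] [array([0.5919, 0.0644]), array([0.6054, 0.0584]), array([0.6268, 0.049 ])]
scene [354.8 258.1] [ 9.5 17.6] [array([0.5629, 0.0512]), array([0.5771, 0.0455]), array([0.5994, 0.0365])]
scene [353.8 230.1] [10.7  4.9] [array([0.4785, 0.0784]), array([0.4946, 0.0721]), array([0.5197, 0.0622])]
scene [418.9 192.7] [55.6 27.4] [array([0.3876, 0.2729]), array([0.4056, 0.2624]), array([0.4339, 0.2459])]
head top edges [array([0.51918333, 0.08181232]), array([0.519879  , 0.03961071])]
```

```bash
python3 -m handwheel '[{"dp":[0,-0.003,0],"delta_rot":[0,0,0]},{"dp":[0,-0.006,0],"delta_rot":[0,0,0]},{"dp":[0,-0.009,0],"delta_rot":[0,0,0]},{"dp":[0,-0.009,0],"delta_rot":[0,0,0]},{"dp":[0,-0.009,0],"delta_rot":[0,0,0]}]'
python3 -m handwheel '[{"dp":[0,0,0],"delta_rot":[0,0,0]},{"dp":[0,0,0],"delta_rot":[0,0,0]},{"dp":[0,0,0],"delta_rot":[0,0,0]},{"dp":[0,0,0],"delta_rot":[0,0,0]}]' 0.5
python3 -m handwheel '[{"dp":[0,0,-0.04],"delta_rot":[0,0,0]},{"dp":[0,0,-0.1],"delta_rot":[0,0,0]},{"dp":[0.0,-0.14,-0.13],"delta_rot":[0,0,0]},{"dp":[0,-0.14,-0.16],"delta_rot":[0,0,0]},{"dp":[-0.1,-0.14,-0.16],"delta_rot":[0,0,0]},{"dp":[-0.1,-0.14,-0.16],"delta_rot":[0,0,0]},{"dp":[-0.1,-0.14,-0.16],"delta_rot":[0,0,0]}]'
python3 - <<'E'
from bench import status, vision
import cv2,pickle,numpy as np
from h import *
f=vision.grab_frame('wrist');pickle.dump(f,open('w3.pkl','wb'));cv2.imwrite('pics/w3.png',f['img'])
for c,r in blobs(f['img'],(108,120,60),(128,255,255),20): print('blue',np.round(r[0],1),np.round(r[1],1),[np.round(plane(f,*r[0],z)[:2],4) for z in (.076,.09,.112)])
E
```

```text
clock: 4.68
tcp_pos: [0.6214, -0.0907, 0.1062]
orientation: [3.141, 0.001, 0.003]
contact_force: [-3.8, 0.3, 6.8]
grip_width: 0.0134
gripper_force: 39.6
clock: 5.18
tcp_pos: [0.6207, -0.0907, 0.1042]
orientation: [3.142, 0.001, -0.0]
contact_force: [-0.4, 0.5, 0.4]
grip_width: 0.0428
gripper_force: 0.0
clock: 6.05
tcp_pos: [0.5185, 0.0504, 0.2651]
orientation: [3.141, 0.005, 0.001]
contact_force: [1.2, -1.0, -0.6]
grip_width: 0.0427
gripper_force: 0.0
blue [ 65.2 369.8] [129.5  29.7] [array([0.3667, 0.2854]), array([0.3764, 0.2754]), array([0.3918, 0.2599])]
blue [306.5 217. ] [40. 15.] [array([0.5124, 0.0628]), array([0.5161, 0.0623]), array([0.5218, 0.0615])]
blue [309.  145.5] [15. 36.] [array([0.5692, 0.0605]), array([0.5705, 0.0601]), array([0.5724, 0.0594])]
blue [307.   71.5] [26.2 24.7] [array([0.6222, 0.0617]), array([0.6211, 0.0612]), array([0.6196, 0.0605])]
blue [308.    4.5] [ 9. 40.] [array([0.6657, 0.0607]), array([0.6628, 0.0603]), array([0.6583, 0.0596])]
```

View pics/w3.png

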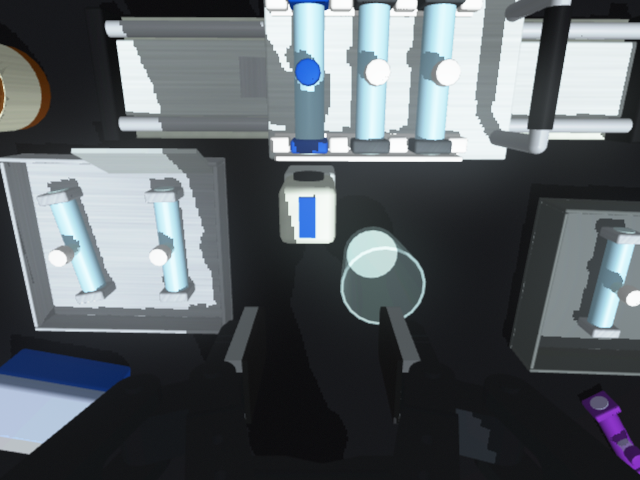

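The wrist view shows the blue stopper (307,72) in line with the detector label (306,217), so the carrier is on station to about 1 mm. The measured cells lie at (168,245) and (75,245) in the tray.

```bash
cat > cell.py <<'E'
from h import *
def cells(f,box,z,amin=300):
    x0,y0,x1,y1=box; hsv=cv2.cvtColor(f['img'],cv2.COLOR_BGR2HSV)
    m=cv2.inRange(hsv,np.array((85,25,90)),np.array((112,160,255))); k=np.zeros_like(m);k[y0:y1,x0:x1]=m[y0:y1,x0:x1]
    k=cv2.morphologyEx(k,cv2.MORPH_CLOSE,np.ones((17,5),np.uint8))
    for c in cv2.findContours(k,cv2.RETR_EXTERNAL,cv2.CHAIN_APPROX_NONE)[0]:
        if cv2.contourArea(c)<amin: continue
        q=np.array([plane(f,*p[0],z)[:2] for p in c],np.float32)
        r=cv2.minAreaRect(q); b=cv2.boxPoints(r); e=[b[1]-b[0],b[2]-b[1]]; a=max(e,key=np.linalg.norm); a=a*np.sign(a[0])
        print('cell',np.round(r[0],4),'LxW',np.round(sorted(r[1]),4),'angle of axis from +x to +y deg',round(float(np.degrees(np.arctan2(a[1],a[0]))),1))
E
python3 - <<'E'
import pickle; from cell import *
f=pickle.load(open('w3.pkl','rb')); cells(f,(40,150,220,320),.02)
g=pickle.load(open('top.pkl','rb')); cells(g,(150,225,250,305),.02,100); cells(g,(395,245,500,320),.02,100)
print('flanges w3',[np.round(plane(f,*p,.022)[:2],4) for p in ((163,193),(174,296),(58,195),(90,298))])
print('tray rim',[np.round(plane(f,*p,.034)[:2],4) for p in ((227,158),(232,332),(3,163),(36,332))])
E
```

```text
cell [0.4702 0.2395] LxW [0.1626 0.191 ] angle of axis from +x to +y deg -89.7
cell [0.4705 0.1986] LxW [0.023  0.0915] angle of axis from +x to +y deg 0.9
cell [0.4704 0.2889] LxW [0.0233 0.0918] angle of axis from +x to +y deg 10.6
cell [ 0.432 -0.238] LxW [0.0238 0.0914] angle of axis from +x to +y deg -0.7
flanges w3 [array([0.5208, 0.1977]), array([0.416 , 0.1984]), array([0.5184, 0.2954]), array([0.4134, 0.2831])]
tray rim [array([0.5545, 0.1336]), array([0.3823, 0.1398]), array([0.5492, 0.3307]), array([0.3814, 0.3362])]
```

```bash
python3 -m handwheel '[{"dp":[-0.048,-0.148,0.03],"delta_rot":[0,0,0]},{"dp":[-0.048,-0.148,0.03],"delta_rot":[0,0,0]},{"dp":[-0.048,-0.148,0.06],"delta_rot":[0,0,0]},{"dp":[-0.048,-0.148,0.12],"delta_rot":[0,0,0]},{"dp":[-0.048,-0.148,0.17],"delta_rot":[0,0,0]},{"dp":[-0.048,-0.148,0.21],"delta_rot":[0,0,0]},{"dp":[-0.048,-0.148,0.24],"delta_rot":[0,0,0]},{"dp":[-0.048,-0.148,0.256],"delta_rot":[0,0,0]},{"dp":[-0.048,-0.148,0.256],"delta_rot":[0,0,0]},{"dp":[-0.048,-0.148,0.256],"delta_rot":[0,0,0]}]' 0.5 40
python3 - <<'E'
from bench import vision
import pickle
pickle.dump(vision.grab_frame('wrist'),open('w4.pkl','wb'))
from cell import *
import cv2
f=pickle.load(open('w4.pkl','rb'));cv2.imwrite('pics/w4.png',f['img'])
E
```

```text
clock: 7.35
tcp_pos: [0.4735, 0.1977, 0.0092]
orientation: [-3.141, -0.001, -0.003]
contact_force: [-0.3, 0.1, -0.1]
grip_width: 0.0429
gripper_force: 0.0
```

View pics/w4.png

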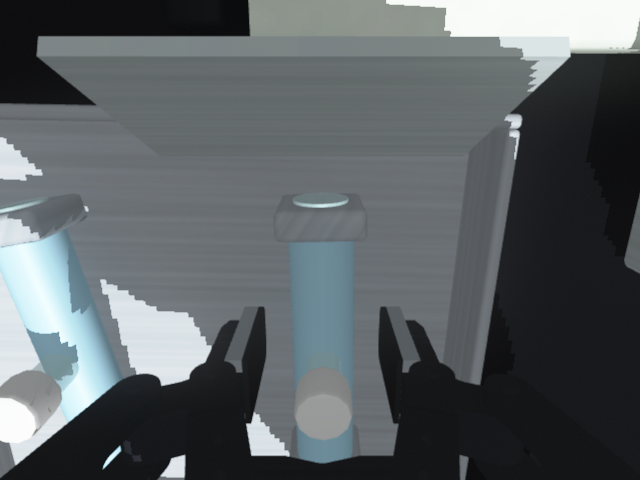

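The pads straddle the tube at the neck (322,405). I'll lower 3 mm, close and lift a little.

```bash
python3 -m handwheel '[{"dp":[-0.003,-0.001,0.003],"delta_rot":[0,0,0]},{"dp":[-0.003,-0.001,0.003],"delta_rot":[0,0,0]}]'
python3 -m handwheel '[{"dp":[0,0,0],"delta_rot":[0,0,0]},{"dp":[0,0,0],"delta_rot":[0,0,0]},{"dp":[0,0,0],"delta_rot":[0,0,0]},{"dp":[0,0,0],"delta_rot":[0,0,0]},{"dp":[0,0,-0.005],"delta_rot":[0,0,0]},{"dp":[0,0,-0.015],"delta_rot":[0,0,0]},{"dp":[0,0,-0.015],"delta_rot":[0,0,0]}]' 0 40
```

```text
clock: 7.65
tcp_pos: [0.4693, 0.1984, 0.0057]
orientation: [-3.141, -0.002, -0.001]
contact_force: [-0.0, 0.2, 0.8]
grip_width: 0.0426
gripper_force: 0.0
clock: 8.52
tcp_pos: [0.4701, 0.1985, 0.0212]
orientation: [-3.141, -0.001, -0.002]
contact_force: [-0.1, 0.3, -2.4]
grip_width: 0.0206
gripper_force: 39.3
```

```bash
python3 -m handwheel '[{"dp":[0,0,-0.03],"delta_rot":[0,0,0]},{"dp":[0,0,-0.08],"delta_rot":[0,0,0]},{"dp":[0,0,-0.14],"delta_rot":[0,0,0]},{"dp":[0,0.04,-0.19],"delta_rot":[0,0,0]},{"dp":[0,0.09,-0.23],"delta_rot":[0,0,0]},{"dp":[0.02,0.15,-0.23],"delta_rot":[0,0,0]},{"dp":[0.03,0.21,-0.23],"delta_rot":[0,0,0]},{"dp":[0.04,0.27,-0.23],"delta_rot":[0,0,0]},{"dp":[0.05,0.33,-0.23],"delta_rot":[0,0,0]},{"dp":[0.05,0.39,-0.23],"delta_rot":[0,0,0]},{"dp":[0.05,0.44,-0.23],"delta_rot":[0,0,0]},{"dp":[0.05,0.473,-0.23],"delta_rot":[0,0,0]}]'
python3 -m handwheel '[{"dp":[0,0,0],"delta_rot":[0,0,0]},{"dp":[0,0,0],"delta_rot":[0,0,0]}]'
python3 - <<'E'
from bench import vision
import pickle,cv2
f=vision.grab_frame('wrist');pickle.dump(f,open('w5.pkl','wb'));cv2.imwrite('pics/w5.png',f['img'])
E
```

```text
clock: 10.02
tcp_pos: [0.5188, -0.2777, 0.2499]
orientation: [3.141, -0.004, -0.001]
contact_force: [-0.3, 0.1, -2.2]
grip_width: 0.0204
gripper_force: 39.5
clock: 10.28
tcp_pos: [0.5197, -0.2738, 0.2499]
orientation: [-3.141, -0.002, 0.001]
contact_force: [0.5, 0.7, -1.1]
grip_width: 0.0206
gripper_force: 39.5
```

View pics/w5.png

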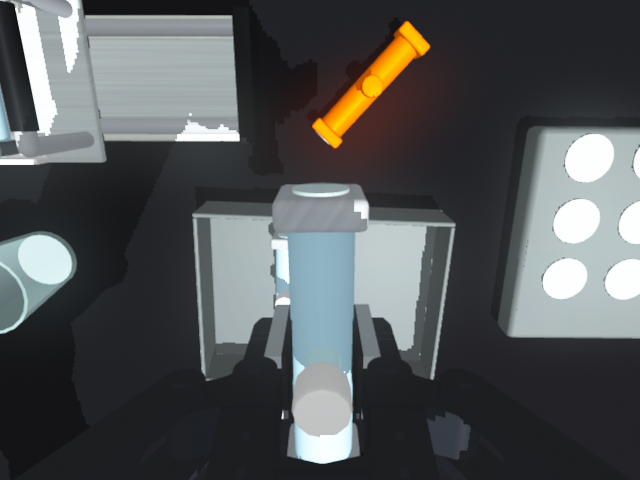

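The held cell covers the middle. The tote rim corners are at (193,214) and (455,224), the left wall reaches (202,378), the right wall (436,378), and the washed cell shows at (282,270).

```bash
python3 - <<'E'
import pickle; from cell import *
f=pickle.load(open('w5.pkl','rb'))
print('rim',[np.round(plane(f,*p,.048)[:2],4) for p in ((193,214),(455,224),(202,378),(436,378))])
print('floor edges L,R far',[np.round(plane(f,*p,.004)[:2],4) for p in ((213,222),(425,232),(217,340),(412,340))])
print('washed flange left edge, tube left edge',plane(f,272,240,.03),plane(f,276,275,.018))
E
```

```text
rim [array([ 0.5125, -0.1651]), array([ 0.5044, -0.3865]), array([ 0.3501, -0.1587]), array([ 0.3509, -0.3837])]
floor edges L,R far [array([ 0.4935, -0.1695]), array([ 0.4842, -0.3729]), array([ 0.3652, -0.1638]), array([ 0.3659, -0.3685])]
washed flange left edge, tube left edge [ 0.48394769 -0.22855873  0.03      ] [ 0.44486127 -0.22969978  0.018     ]
```

```bash
python3 -m handwheel '[{"dp":[-0.05,0.03,0],"delta_rot":[0,0,0]},{"dp":[-0.095,0.061,0.01],"delta_rot":[0,0,0]},{"dp":[-0.095,0.061,0.06],"delta_rot":[0,0,0]},{"dp":[-0.095,0.061,0.11],"delta_rot":[0,0,0]},{"dp":[-0.095,0.061,0.16],"delta_rot":[0,0,0]},{"dp":[-0.095,0.061,0.2],"delta_rot":[0,0,0]},{"dp":[-0.095,0.061,0.225],"delta_rot":[0,0,0]},{"dp":[-0.095,0.061,0.236],"delta_rot":[0,0,0]},{"dp":[-0.095,0.061,0.242],"delta_rot":[0,0,0]},{"dp":[-0.095,0.061,0.242],"delta_rot":[0,0,0]},{"dp":[-0.095,0.061,0.242],"delta_rot":[0,0,0]}]'
```

```text
clock: 11.7
tcp_pos: [0.4255, -0.3362, 0.0093]
orientation: [3.141, 0.001, 0.002]
contact_force: [0.9, 0.1, -0.9]
grip_width: 0.0206
gripper_force: 39.5
```

```bash
python3 -m handwheel '[{"dp":[0,0,0.002],"delta_rot":[0,0,0]},{"dp":[0,0,0.0035],"delta_rot":[0,0,0]},{"dp":[0,0,0.0035],"delta_rot":[0,0,0]}]'
python3 -m handwheel '[{"dp":[0,0,0],"delta_rot":[0,0,0]},{"dp":[0,0,0],"delta_rot":[0,0,0]},{"dp":[0,0,0],"delta_rot":[0,0,0]},{"dp":[0,0,-0.02],"delta_rot":[0,0,0]},{"dp":[0,0,-0.06],"delta_rot":[0,0,0]},{"dp":[0,0,-0.12],"delta_rot":[0,0,0]},{"dp":[0,0,-0.18],"delta_rot":[0,0,0]},{"dp":[0.1,-0.02,-0.23],"delta_rot":[0,0,0]},{"dp":[0.1,-0.04,-0.24],"delta_rot":[0,0,0]},{"dp":[0.1,-0.04,-0.24],"delta_rot":[0,0,0]}]' 0.34
python3 - <<'E'
from bench import vision
import pickle,cv2
f=vision.grab_frame('wrist');pickle.dump(f,open('w6.pkl','wb'))
from cell import *
cells(f,(150,180,480,470),.02)
i=cv2.imwrite('pics/w6.png',f['img'])
E
```

```text
clock: 12.08
tcp_pos: [0.4251, -0.336, 0.0057]
orientation: [3.141, 0.001, 0.001]
contact_force: [-2.1, 1.4, 7.6]
grip_width: 0.0206
gripper_force: 40.5
clock: 13.32
tcp_pos: [0.5303, -0.292, 0.2476]
orientation: [3.141, 0.013, 0.011]
contact_force: [-1.0, -0.4, 0.3]
grip_width: 0.029
gripper_force: 0.0
cell [ 0.4291 -0.3418] LxW [0.0504 0.1404] angle of axis from +x to +y deg -0.4
cell [ 0.4294 -0.2443] LxW [0.0689 0.1384] angle of axis from +x to +y deg 11.3
```

View pics/w6.png

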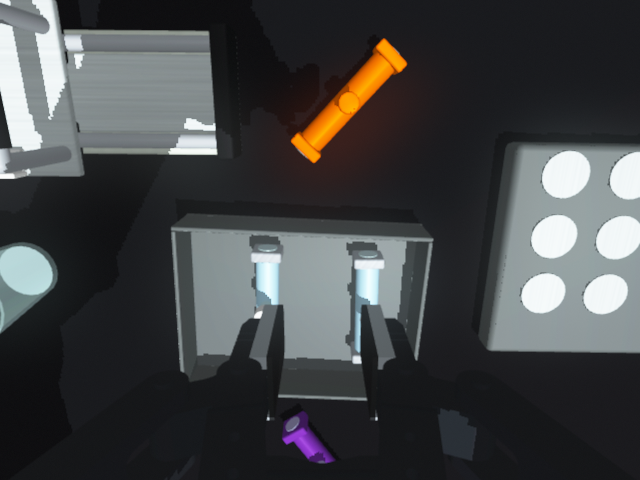

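The placed cell lies flat at (368,300), with the washed cell at (267,290) clear of it. On to the second tray cell.

```bash
python3 -m handwheel '[{"dp":[0,-0.06,0],"delta_rot":[0,0,0]},{"dp":[0,-0.12,0],"delta_rot":[0,0,0]},{"dp":[0,-0.18,0],"delta_rot":[0,0,0]},{"dp":[0,-0.24,0],"delta_rot":[0,0,0]},{"dp":[0,-0.3,0],"delta_rot":[0,0,0]},{"dp":[0,-0.36,0],"delta_rot":[0,0,0]},{"dp":[0,-0.42,0],"delta_rot":[0,0,0]},{"dp":[0,-0.48,0],"delta_rot":[0,0,0]},{"dp":[0,-0.54,0],"delta_rot":[0,0,0]},{"dp":[0,-0.581,0],"delta_rot":[0,0,0]},{"dp":[0,-0.581,0],"delta_rot":[0,0,0]},{"dp":[0,-0.581,0],"delta_rot":[0,0,0]}]' 0.5
python3 - <<'E'
from bench import vision
import pickle,cv2
f=pickle.load(open('w6.pkl','rb'))
from cell import *
print('cell1, washed tube y',plane(f,368,285,.018),plane(f,267.5,285,.018))
f=vision.grab_frame('wrist');pickle.dump(f,open('w7.pkl','wb'))
hsv=cv2.cvtColor(f['img'],cv2.COLOR_BGR2HSV);m=cv2.inRange(hsv,np.array((85,25,90)),np.array((112,160,255)))
for v in range(180,320,10):
    c=np.where(m[v,230:420])[0]+230
    if len(c): print(v,c.min(),c.max(),len(c),np.round(plane(f,(c.min()+c.max())/2,v,.018)[:2],4))
cv2.imwrite('pics/w7.png',f['img'])
E
```

```text
clock: 14.88
tcp_pos: [0.5245, 0.2829, 0.2437]
orientation: [3.139, -0.002, -0.002]
contact_force: [-0.1, -0.7, 0.1]
grip_width: 0.0427
gripper_force: 0.0
cell1, washed tube y [ 0.44855217 -0.33708385  0.018     ] [ 0.44762639 -0.24062678  0.018     ]
190 265 403 18 [0.5332 0.2716]
200 289 350 33 [0.5242 0.2845]
210 312 408 38 [0.515  0.2481]
220 268 409 59 [0.5057 0.2673]
230 298 372 39 [0.4963 0.2704]
240 266 415 49 [0.4868 0.2652]
250 261 371 43 [0.4771 0.2878]
260 268 388 35 [0.4672 0.2766]
270 267 380 12 [0.4572 0.2808]
280 308 417 33 [0.4469 0.2438]
290 310 390 43 [0.4366 0.2555]
300 309 386 34 [0.4261 0.2576]
310 244 393 14 [0.4154 0.2856]
```

View pics/w7.png

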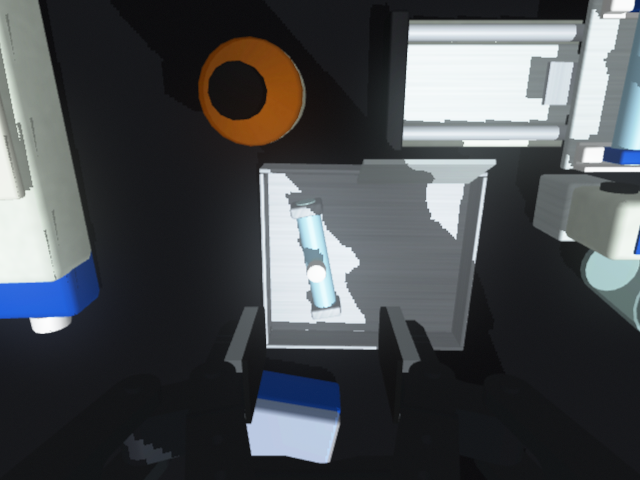

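The remaining measured cell has its flanges at (306,206) and (325,311) and its stopper at (316,272), tilted slightly.

```bash
python3 - <<'E'
import pickle; from cell import *
f=pickle.load(open('w7.pkl','rb'))
a=plane(f,306,208,.022);b=plane(f,325,310,.022);c=plane(f,311.5,228,.018);d=plane(f,322.5,295,.018);s=plane(f,316,272,.054)
for p,q in((a,b),(c,d)): print(p,q,(p+q)[:2]/2,np.degrees(np.arctan2((p-q)[1],(p-q)[0])))
print('neck',s)
E
```

```text
[0.5178246  0.29642674 0.022     ] [0.41746406 0.27933431 0.022     ] [0.46764433 0.28788053] 9.665323961296167
[0.49823526 0.29178434 0.018     ] [0.43138502 0.28173086 0.018     ] [0.46481014 0.2867576 ] 8.552511017651929
neck [0.46975475 0.28740995 0.054     ]
```

```bash
python3 -m handwheel '[{"dp":[-0.055,-0.004,0.0],"delta_rot":[0,0,-0.08]},{"dp":[-0.055,-0.004,0.05],"delta_rot":[0,0,-0.16]},{"dp":[-0.055,-0.004,0.1],"delta_rot":[0,0,-0.16]},{"dp":[-0.055,-0.004,0.15],"delta_rot":[0,0,-0.16]},{"dp":[-0.055,-0.004,0.18],"delta_rot":[0,0,-0.16]},{"dp":[-0.055,-0.004,0.18],"delta_rot":[0,0,-0.16]},{"dp":[-0.055,-0.004,0.18],"delta_rot":[0,0,-0.16]}]'
```

```text
clock: 15.8
tcp_pos: [0.4705, 0.2887, 0.066]
orientation: [-3.131, -0.25, -0.003]
contact_force: [-0.1, -0.1, 0.5]
grip_width: 0.0426
gripper_force: 0.0
```

```bash
python3 -m handwheel '[{"dp":[0,0,0.03],"delta_rot":[0,0,0]},{"dp":[0,0,0.05],"delta_rot":[0,0,0]},{"dp":[0,0,0.06],"delta_rot":[0,0,0]},{"dp":[0,0,0.06],"delta_rot":[0,0,0]},{"dp":[0,0,0.06],"delta_rot":[0,0,0]}]'
python3 -m handwheel '[{"dp":[0,0,0],"delta_rot":[0,0,0]},{"dp":[0,0,0],"delta_rot":[0,0,0]},{"dp":[0,0,0],"delta_rot":[0,0,0]},{"dp":[0,0,0],"delta_rot":[0,0,0]},{"dp":[0,0,-0.005],"delta_rot":[0,0,0]},{"dp":[0,0,-0.015],"delta_rot":[0,0,0]},{"dp":[0,0,-0.015],"delta_rot":[0,0,0]}]' 0 40
```

```text
clock: 16.42
tcp_pos: [0.4702, 0.2897, 0.0059]
orientation: [-3.131, -0.252, -0.003]
contact_force: [-0.3, -0.3, -0.2]
grip_width: 0.0428
gripper_force: 0.0
clock: 17.3
tcp_pos: [0.47, 0.2897, 0.0208]
orientation: [-3.131, -0.252, -0.002]
contact_force: [0.5, 0.1, -1.7]
grip_width: 0.0202
gripper_force: 39.3
```

```bash
python3 -m handwheel '[{"dp":[0,0,-0.03],"delta_rot":[0,0,0]},{"dp":[0,0,-0.09],"delta_rot":[0,0,0]},{"dp":[0,0,-0.15],"delta_rot":[0,0,0]},{"dp":[0,0.04,-0.19],"delta_rot":[0,0,0.04]},{"dp":[-0.01,0.1,-0.19],"delta_rot":[0,0,0.08]},{"dp":[-0.015,0.16,-0.19],"delta_rot":[0,0,0.12]},{"dp":[-0.02,0.22,-0.19],"delta_rot":[0,0,0.16]},{"dp":[-0.026,0.28,-0.19],"delta_rot":[0,0,0.16]},{"dp":[-0.045,0.34,-0.19],"delta_rot":[0,0,0.16]},{"dp":[-0.065,0.4,-0.19],"delta_rot":[0,0,0.16]},{"dp":[-0.09,0.45,-0.19],"delta_rot":[0,0,0.16]},{"dp":[-0.115,0.51,-0.19],"delta_rot":[0,0,0.16]}]'
python3 -m handwheel '[{"dp":[-0.01,0.03,0],"delta_rot":[0,0,0]},{"dp":[-0.013,0.058,0],"delta_rot":[0,0,0]},{"dp":[-0.013,0.058,0],"delta_rot":[0,0,0]},{"dp":[-0.013,0.058,0],"delta_rot":[0,0,0]}]'
```

```text
clock: 18.8
tcp_pos: [0.4372, -0.2315, 0.2099]
orientation: [-3.141, -0.003, -0.0]
contact_force: [1.1, -0.8, -1.3]
grip_width: 0.0208
gripper_force: 39.5
clock: 19.3
tcp_pos: [0.4252, -0.2872, 0.2096]
orientation: [-3.141, -0.002, 0.0]
contact_force: [0.1, 0.9, -1.5]
grip_width: 0.0206
gripper_force: 39.4
```

```bash
python3 -m handwheel '[{"dp":[0,0.0015,0.05],"delta_rot":[0,0,0]},{"dp":[0,0.0015,0.1],"delta_rot":[0,0,0]},{"dp":[0,0.0015,0.14],"delta_rot":[0,0,0]},{"dp":[0,0.0015,0.17],"delta_rot":[0,0,0]},{"dp":[0,0.0015,0.19],"delta_rot":[0,0,0]},{"dp":[0,0.0015,0.198],"delta_rot":[0,0,0]},{"dp":[0,0.0015,0.202],"delta_rot":[0,0,0]},{"dp":[0,0.0015,0.204],"delta_rot":[0,0,0]},{"dp":[0,0.0015,0.204],"delta_rot":[0,0,0]}]'
python3 -m handwheel '[{"dp":[0,0,0],"delta_rot":[0,0,0]},{"dp":[0,0,0],"delta_rot":[0,0,0]},{"dp":[0,0,0],"delta_rot":[0,0,0]}]' 0.34
python3 -m handwheel '[{"dp":[0,0,-0.02],"delta_rot":[0,0,0]},{"dp":[0,0,-0.06],"delta_rot":[0,0,0]},{"dp":[0,0,-0.12],"delta_rot":[0,0,0]},{"dp":[0,0,-0.18],"delta_rot":[0,0,0]},{"dp":[0.1,0,-0.24],"delta_rot":[0,0,0]},{"dp":[0.1,0,-0.25],"delta_rot":[0,0,0]},{"dp":[0.1,0,-0.25],"delta_rot":[0,0,0]},{"dp":[0.1,0,-0.25],"delta_rot":[0,0,0]}]'
python3 - <<'E'
from bench import vision
import cv2,pickle
from h import *
w=vision.grab_frame('wrist')['img'];g=vision.grab_frame('top');t=g['img']
cv2.imwrite('pics/fin.png',np.hstack([cv2.resize(w[150:450,130:480],(400,343)),cv2.resize(t[140:340,200:520],(400,250))[:250].copy() if 0 else cv2.copyMakeBorder(cv2.resize(t[140:340,130:520],(400,205),interpolation=2),0,138,0,0,0)]))
for c,r in blobs(t,(108,120,60),(128,255,255),6):
    u,v=r[0]
    if 250<u<360 and v>150: print(np.round(r[0],1),[np.round(plane(g,u,v,z)[:2],4) for z in (.09,.112)])
E
```

```text
clock: 20.42
tcp_pos: [0.4261, -0.2894, 0.007]
orientation: [3.141, 0.002, 0.003]
contact_force: [-1.5, 3.3, 4.9]
grip_width: 0.0205
gripper_force: 43.5
clock: 20.8
tcp_pos: [0.4263, -0.2898, 0.0077]
orientation: [3.141, 0.002, 0.004]
contact_force: [-2.1, 3.4, 12.6]
grip_width: 0.0288
gripper_force: 5.6
clock: 21.8
tcp_pos: [0.5244, -0.2896, 0.2558]
orientation: [3.141, 0.001, -0.001]
contact_force: [-0.4, -0.7, -0.3]
grip_width: 0.029
gripper_force: 0.0
[285.5 228.5] [array([0.527 , 0.0638]), array([0.5225, 0.063 ])]
[287. 208.] [array([0.5691, 0.0618]), array([0.5636, 0.061 ])]
[287. 181.] [array([0.6256, 0.0631]), array([0.6187, 0.0622])]
[288.  160.5] [array([0.6694, 0.062 ]), array([0.6614, 0.0612])]
```

View pics/fin.png

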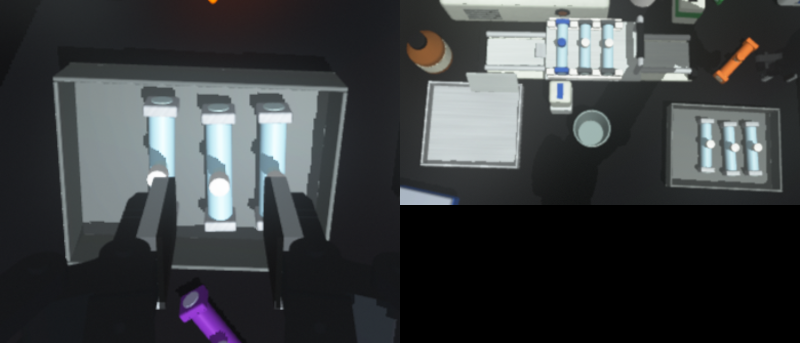

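The tote holds three cells side by side, at (162,140), (219,165) and (272,165) in the left panel, with their necks up and not touching. The blue cell is centred on the beam, with its flanges at y≈0.0615 against the lamp window at 0.0613. The tray is empty and the other objects haven't moved, so I'm handing in.

```bash
python3 -c "
from bench import r
print(r.hand_in())"
```

```text
the job is handed in; nothing more can be done
None
```

I handed the job in after about 22 s of robot time, with no verdict returned: the last pictures show both measured cells beside the washed one in the tote, necks up and not touching, and the blue-ended cell within about 1 mm of the beam.

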